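Clamp two transmitter units in the calibration rig until the torque knob clicks

TASK

Lower the round-flanged and the square-flanged transmitter unit, without dropping them, each into the nest of its own shape in the clamping rig, so that both sit upright and fully home. Then turn the rig's black T-bar torque knob clockwise until it clicks past its detent and stays at its end stop, and let go. Leave the hexagon-flanged unit, the upright thermowell, the white carton and the dial thermometer where they stand.

Things in the scene. Friction and masses are not known exactly. Their poses are not given: they have to be found in the camera images.
- rig: Clamping rig, fixed: aluminium base plate 240 (x) x 250 (y) x 20 mm, lying flat. Origin: centre of the plate's underside, z up, its -x side roughly towards the robot. Two nest blocks lie side by side on it, centred at x +55, y +54 and -54 mm. The knob's axis is at x -78, y 0; between knob and nests a grey housing (x -35 to -1 mm, 47 mm above the table) carries the keeper bar.
- keeper_mid (a point): Middle of the keeper bar's underside: a steel bar 200 (rig y) x 30 (rig x) x 8 mm, 47 to 55 mm above the table, that the knob drives 24 mm in the rig's +x over the flanges. Open, its front edge is at rig x +3 mm. It passes 3 mm above a flange that is fully home; a unit that is not home blocks it.
- knob_grip (a point): Centre of the torque knob's black T-bar, on its vertical turning axis, 84 mm above the table; the frame turns with the knob. Bar 100 mm long (its x), 14 mm thick (its y), 34 mm high (62 to 96 mm above the table); a steel hub of 52 mm diameter below it reaches up to 58 mm. Grip it across its thickness from above and turn.
- knob (a joint): Angle of the torque knob, rad: 0 open, growing clockwise seen from above; at 0 the bar lies along the rig's x. A spring detent resists with up to 0.25 N m; its crest is at 1.2, past which the knob snaps to its end stop at 1.5 and stays. Let go before the crest it springs back.
- nest_round: Nest for the round flange: steel block 104 x 104 x 16 mm on the rig's plate (origin: centre of its underside, 20 mm above the table; axes parallel to the rig's, z up). Its pocket is 10 mm deep (floor 6 mm, rim 16 mm above the origin), chamfered 3 mm. Which side of the rig it takes varies. Pocket round, 85 mm in diameter.
- nest_square: Nest for the square flange: steel block 104 x 104 x 16 mm on the rig's plate (origin: centre of its underside, 20 mm above the table; axes parallel to the rig's, z up). Its pocket is 10 mm deep (floor 6 mm, rim 16 mm above the origin), chamfered 3 mm. Which side of the rig it takes varies. Pocket square, 77 x 77 mm, sides parallel to the block's.
- unit_round: Stainless transmitter unit with a round flange of 80 mm diameter; 110 mm tall, upright, about 0.6 kg. Origin: centre of the flange's underside, z up. Flange 18 mm thick; neck 30 mm in diameter (40 mm collar, 30 to 42 mm up); from 70 to 110 mm up an aluminium box head, 64 mm along its own x, 44 mm along y (grip across the 44), a short black stub on its +x face.
- unit_square: Stainless transmitter unit with a square flange 72 x 72 mm, its sides parallel to the head's; 110 mm tall, upright, about 0.6 kg. Origin: centre of the flange's underside, z up. Flange 18 mm thick; neck 30 mm in diameter (40 mm collar, 30 to 42 mm up); from 70 to 110 mm up an aluminium box head, 64 mm along its own x, 44 mm along y (grip across the 44), a short black stub on its +x face.
- unit_hex: Bystander: transmitter unit with a hexagonal flange, 96 mm over corners, that fits no nest; 110 mm tall, upright, about 0.6 kg. Origin: centre of the flange's underside, z up. Flange 18 mm thick; neck 30 mm in diameter (40 mm collar, 30 to 42 mm up); from 70 to 110 mm up an aluminium box head, 64 mm along its own x, 44 mm along y (grip across the 44), a short black stub on its +x face.
- thermowell: Bystander: steel flange 90 mm in diameter with a tapered spike standing up, 165 mm tall. Origin at the centre of its underside.
- carton: Bystander: closed white carton 80 x 80 x 60 mm beside the rig's near corner. Origin at the centre of its underside.
- dial: Bystander: dial thermometer lying face up beside the rig's near corner, case 90 mm in diameter, 26 mm high, stem 100 mm long along its +y. Origin at the centre of the case's underside.
Things that resemble listed ones, but are neither listed nor needed, are in the scene too. Leave any orange or red look-alike of the unit_square alone.

How it is judged:
On the way, in this order (a step that is already met when the one before it is completed fails the run):
1. both units sit upright and fully home in the nests of their own shape (horizontal distance between unit_round and nest_round below 0.006 m and z of unit_round in the frame of nest_round below 0.009 m and angle between each of unit_round, unit_square's own z axis and vertical below 0.06 rad and horizontal distance between unit_square and nest_square below 0.006 m and z of unit_square in the frame of nest_square below 0.009 m), for 0.2 s.
2. the knob is turned past its detent to the end stop (value of joint knob above 1.42 rad), for 0.1 s.
At the end, for the whole second after the job is handed in: Both units are at rest in their own nests: centred within 6 mm, underside within 3 mm of the pocket's floor, tilted less than 0.06 rad; the knob stands beyond 1.42 rad, at its end stop (all of step 1 and value of joint knob above 1.42 rad and linear speed of each of unit_round, unit_square below 0.02 m/s); the robot touches nothing.
It fails at once if unit round is dropped or knocked (moves faster than 0.6 m/s while the fingers do not hold it) (linear speed of unit_round above 0.6 m/s and contact force between the fingers and unit_round below 0.1 N).
It fails at once if unit square is dropped or knocked (moves faster than 0.6 m/s while the fingers do not hold it) (linear speed of unit_square above 0.6 m/s and contact force between the fingers and unit_square below 0.1 N).
It fails at once if the hexagon-flanged unit, thermowell, carton or dial thermometer is moved by more than 20 mm or tipped (distance of any of unit_hex, thermowell, carton, dial from where it was at the start of the episode above 0.02 m or angle between any of unit_hex, thermowell, carton, dial's own z axis and vertical above 0.3 rad).
It also fails if it takes over 70 s, if anything falls off the work surface, if the arm or the gripper's body presses on something with over 40 N, if the wrist force passes 120 N, or if a joint passes its speed limit or range.

ROBOT

A 7-joint arm with a two-finger parallel gripper is mounted at the origin on the work surface. World frame = base frame: x ahead of the robot, y to its left, z up, the work surface at z = 0. Lengths are in m, angles in rad, forces in N, time in s.
With the tool pointing down it reaches from about 0.35 to 0.9 m from the base axis. Payload 8.1 kg.
Tool frame: the origin (TCP) lies on the centre line of the jaws, within the pads' length; the fingertips stand r.finger_overhang ahead of it and the grasp point (between the pads) lies 11 mm behind it (r.finger_overhang is the distance from the TCP to the fingertips, in m); z points along the fingers, y is the line along which they close (so a half turn about z gives the same grasp; the last joint's range is limited). The gripper opens to 85 mm and grips with 20 to 120 N. Pads are 22 mm wide; open, the fingers measure 114 mm over their backs; the gripper's body (76 mm by 85 mm) begins 54 mm behind the grasp point. The pads swing forward as they close: fully open they stand 13 mm farther back than shut.
Start: joints at [-1.334, 0.434, 0.025, 1.573, -0.012, 1.134, -0.075], TCP at [0.208, 0.589, 0.239] pointing down, gripper open.
Joint ranges: [-2.62, 2.62], [-0.44, 2.09], [-1.27, 1.32], [0.08, 2.57], [-1.32, 4.46], [0.12, 2], [-2.74, 2.74]. Speed limits (rad/s): [2.22, 2.22, 3.01, 3.01, 3.14, 3.14, 3.14].

INTERFACE

Orientations are given as a 3x3 rotation matrix whose columns are the frame's x, y, z axes.
In Python, from plant import r gives the robot as it stands.
- The arm moves only by the tool carry_out, never from a script. Its argument "plan" is a list that holds one entry, the list of rows, each a list of 5 numbers: the finger opening in m, from 0 to 0.0854, then the shift along the tool's x, y, z in m, then the turn about the tool's z in rad. A call has exactly 8 rows; each row shifts and turns the commanded pose from where the row before left it, along the tool's axes as they then stand; what a row does not reach is not made up. A row lasts 1/12 s, in which the tool goes at most 41.7 mm and 7.16 degrees, less where a joint would pass 70% of its speed; a pose out of reach is approached as far as the arm can. A call is refused whole if a number of a shift passes 0.0417 or a number of a turn 0.125, either way. A call with a gripper value outside its range is refused whole. The fingers move at their own pace and stop on an object; "grip_force" is the grip in N (left out, the last holds). Time passes only in rows, so rows that do not move let the fingers close, or fill a call up. It gives the time, the measured TCP pose, the force, the opening and the grip force at its end, in the units of the state.
- r.get_obs(): the state, without advancing time (a new reading comes with each control period).
- r.get_image(name): name is "side" or "top" or "wrist"; returns a dict with "color" (400x640x3 uint8, red, green, blue), "fovy" (degrees; the focal length in pixels is half the picture's height over the tangent of half this angle, whatever the lens; pixels are square), "cx", "cy" (the principal point, pixels), "R" (3x3) and "t" (3): a world point X has camera coordinates R X + t. Camera axes: x right, y down, z forward; pixel columns grow to the right and rows downward; lengths in m; the calibration is good to about 2 mm. The wrist camera is an equidistant fisheye: a pixel r from the principal point sees the ray r / f radians off the axis. A picture is of the moment at which its call begins. There is no depth.
- r.sign_off(): hands the job in; it is judged then, once.
The state is a dict: "clock": time; "joints": joint angles; "qvel": joint speeds; "effort": joint torques, N m; "tool_pos": TCP position; "ee_rot": TCP orientation; "contact_force": force on the tool from outside, world axes, zero at the start; "ft_torque": the same for the moment, N m; "gripper_width": opening from 0.0 (shut) to 1.0 (fully open); "grip_force": force on a finger pad.
Only numpy, scipy, OpenCV 4.12 (cv2) and the standard library are available. Lean on these libraries where they do the work, as an engineer would, in place of code of your own. Each camera call takes 0.05 s, during which the arm holds its last target. There are 200 camera calls.

## Working session

There is one attempt and no reset: what is moved stays moved. The work goes in short steps, Python scripts to look and compute and a tool call to move; the robot and the scene stay as the last step left them, time stands still between calls to the robot, and variables do not carry over. Pictures are saved under pics/ and viewed, at most 10 in all, crops included, and the job is handed in when it is done.

Besides the shell and the picture viewer there is one more tool, called after "Request:" by a JSON object that holds its "op" and its "data", one argument or row to a line. carry_out: Moves the arm, as the interface text tells. Its arguments: {"type":"object","properties":{"plan":{"type":"array"},"grip_force":{"type":"number"}},"required":["plan"]}

```bash
mkdir -p pics && ls
python3 - <<'E'
from plant import r
import cv2,numpy as np
print(r.finger_overhang)
o=r.get_obs();print(o['clock'],o['tool_pos'],np.round(o['ee_rot'],3).tolist(),o['gripper_width'])
for n in('top','side','wrist'):
    d=r.get_image(n);cv2.imwrite(f'pics/{n}0.png',d['color'][:,:,::-1]);print(n,d['fovy'],d['cx'],d['cy'],np.round(d['R'],4).tolist(),np.round(d['t'],4).tolist())
E
```

```text
pics
0.008
0.0 [0.20818386 0.58878716 0.23852896] [[-0.943, 0.333, -0.0], [0.333, 0.943, -0.002], [-0.0, -0.002, -1.0]] 0.9995378896250742
top 52.93349116940864 317.91680448506924 195.2330923841782 [[-0.0271, -0.9994, 0.0205], [-0.9964, 0.0254, -0.0804], [0.0798, -0.0226, -0.9966]] [0.0852, 0.4961, 1.3873]
side 48.751206836777094 314.747777014152 210.92104537781057 [[0.9016, -0.4323, 0.0157], [-0.1994, -0.4476, -0.8717], [0.3839, 0.7828, -0.4898]] [-0.4253, 0.1925, 1.0722]
wrist 65.70646984690485 326.32116572170906 198.35862476921992 [[0.3329, 0.9429, -0.0011], [0.9051, -0.3193, 0.2808], [0.2644, -0.0945, -0.9598]] [-0.6249, -0.0371, 0.3795]
```

View pics/top0.png

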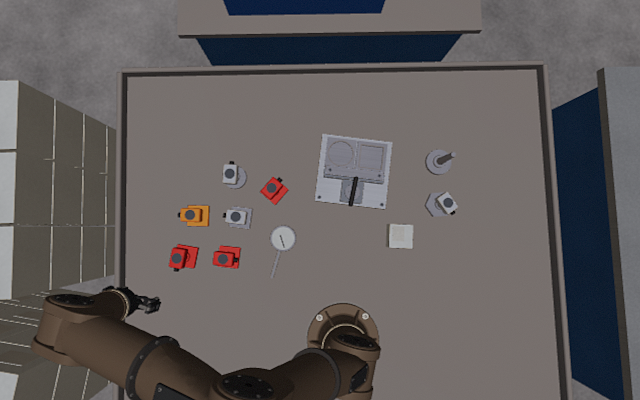

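View pics/side0.png

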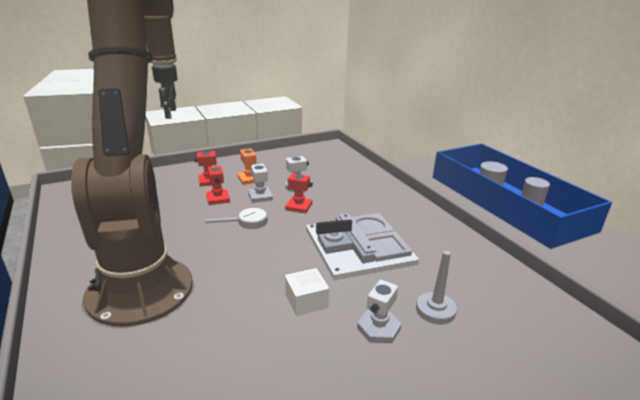

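The top view shows everything. Candidates are the round-flange steel unit at (231,173), the square-flange steel unit at (238,216) and the hex unit at (447,203). Look-alikes to leave alone are orange at (193,215) and red at (272,189), (184,257) and (228,257). I pick the two grey steel units. The round nest is at (341,152) and the square nest at (370,155). I'll check this in a close crop.

```bash
cat > h.py <<'E'
import numpy as np,cv2
from plant import r
def f(d): return 200/np.tan(np.radians(d['fovy'])/2)
def ray(d,u,v,fish=False):
    a=np.array([u-d['cx'],v-d['cy']],float)/f(d)
    if fish:
        th=np.linalg.norm(a); c=np.r_[a/th*np.sin(th),np.cos(th)]
    else: c=np.r_[a,1.]
    R=np.array(d['R']);return -R.T@d['t'],R.T@c
def onz(d,u,v,z,fish=False):
    o,k=ray(d,u,v,fish);return (o+k*(z-o[2])/k[2])
def proj(d,X,fish=False):
    c=np.array(d['R'])@X+d['t']
    if fish:
        rho=np.hypot(c[0],c[1]);th=np.arctan2(rho,c[2]);return np.array([d['cx'],d['cy']])+f(d)*th*c[:2]/rho
    return np.array([d['cx'],d['cy']])+f(d)*c[:2]/c[2]
E
python3 - <<'E'
import cv2,numpy as np
a=cv2.imread('pics/top0.png')
A=cv2.resize(a[140:290,160:300],None,fx=4,fy=4,interpolation=cv2.INTER_CUBIC)[:600]
B=cv2.resize(a[130:212,310:400],None,fx=2.6,fy=2.6,interpolation=cv2.INTER_CUBIC)
C=np.zeros((600,800,3),np.uint8);C[:,:560]=A;C[:B.shape[0],562:562+B.shape[1]]=B
cv2.imwrite('pics/crop1.png',C)
E
```

```text
(no output)
```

View pics/crop1.png

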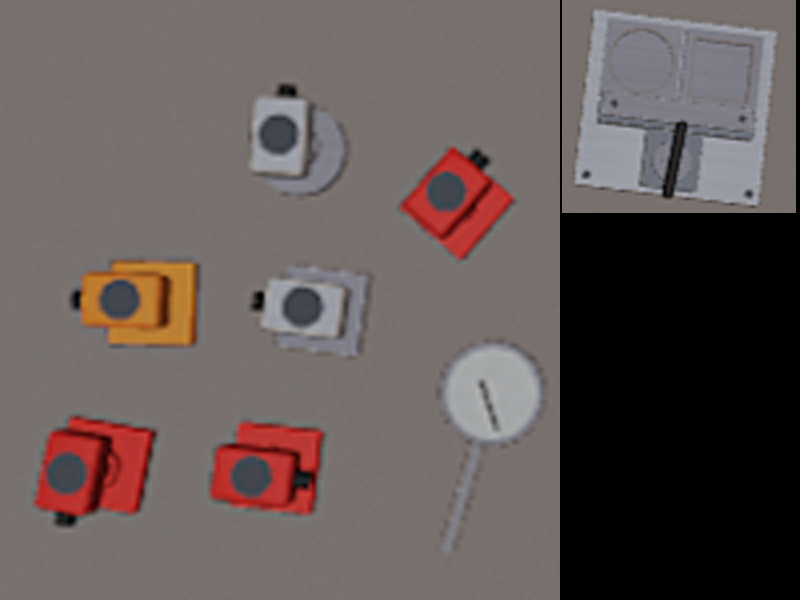

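The crop confirms it. The steel round unit's lid disc is at crop (278,135) with the stub up, and the steel square unit's is at (302,307) with the stub left. The round nest is on the left of the rig and the square nest on the right. The knob bar lies along rig x.

Run:
```python
from h import *
d=r.get_image('top');im=d['color'];hsv=cv2.cvtColor(im,cv2.COLOR_RGB2HSV)
def rect(mask,z,lbl):
    cs,_=cv2.findContours(mask,cv2.RETR_EXTERNAL,cv2.CHAIN_APPROX_NONE);c=max(cs,key=cv2.contourArea)
    P=np.array([onz(d,*p[0],z)[:2] for p in c],np.float32)
    b=cv2.minAreaRect(P*1000);print(lbl,np.round(b[0],1),np.round(b[1],1),round(b[2],2));return c
def win(m,u0,u1,v0,v1):
    o=np.zeros_like(m);o[v0:v1,u0:u1]=m[v0:v1,u0:u1];return o
up=im
for nm,(u0,u1,v0,v1) in dict(round=(215,255,155,192),square=(220,256,203,232)).items():
    w=im[v0:v1,u0:u1];print(nm,'V pct',np.percentile(hsv[v0:v1,u0:u1,2],[5,25,50,75,95]))
    dark=win(((hsv[...,2]<95)).astype(np.uint8),u0,u1,v0,v1)
    n,l,s,c=cv2.connectedComponentsWithStats(dark);i=1+np.argmax(s[1:,4])
    print(' disc',s[i],c[i],onz(d,*c[i],.11)*1000)
    head=win((hsv[...,2]>185).astype(np.uint8),u0,u1,v0,v1)
    rect(head,.11,' head')
    # flange
    fl=win(((im[...,2].astype(int)>im[...,0]+4)&(hsv[...,2]>100)&(hsv[...,2]<=180)).astype(np.uint8),u0,u1,v0,v1)
    rect(fl,.018,' flange')
plate=win(((im[...,2].astype(int)>im[...,0]-2)&(hsv[...,2]>120)).astype(np.uint8),305,405,125,218)
c=rect(plate,.02,'plate')
print(c.reshape(-1,2).min(0),c.reshape(-1,2).max(0))
blk=win((hsv[...,2]<50).astype(np.uint8),340,366,170,212);rect(blk,.096,'bar')
```

```text
round V pct [ 77. 119. 120. 121. 165.]
 disc [225 169   9   9  67] [229.11940299 173.        ] [571.23758317 362.90483198 110.        ]Traceback (most recent call last):
  File "<stdin>", line 16, in <module>
  File "<stdin>", line 4, in rect
ValueError: max() iterable argument is empty
```

Run:
```python
from h import *
d=r.get_image('top');im=d['color']
for n,(u,v) in dict(head=(236,208),disc=(229,173),flange=(243,178),sqflange=(250,222),table=(256,200),plate=(320,180),platedge=(388,190),block=(345,140)).items(): print(n,im[v-1:v+2,u-1:u+2].reshape(-1,3).mean(0).round())
def poly(pts,z):
    for p in pts: print(np.round(onz(d,*p,z)[:2]*1000,1))
im=im.astype(int)
def rect(mask,z,lbl,w):
    u0,u1,v0,v1=w;o=np.zeros(mask.shape,np.uint8);o[v0:v1,u0:u1]=mask[v0:v1,u0:u1]
    n,l,s,c=cv2.connectedComponentsWithStats(o)
    if n<2: print(lbl,'none');return
    i=1+np.argmax(s[1:,4]);cs,_=cv2.findContours((l==i).astype(np.uint8),cv2.RETR_EXTERNAL,cv2.CHAIN_APPROX_NONE)
    P=np.array([onz(d,*p[0],z)[:2] for p in cs[0]],np.float32)
    b=cv2.minAreaRect(P*1000);print(lbl,s[i],'mid',np.round(b[0],1),np.round(b[1],1),round(b[2],2),'centroid',np.round(onz(d,*c[i],z)*1000,1))
V=im.max(2);nb=(im[...,2]-im[...,0])
for nm,w in dict(round=(215,255,155,192),square=(220,256,203,232)).items():
    rect(V<98,.11,nm+' disc',w);rect(V>163,.11,nm+' head',w);rect(nb>0,.018,nm+' nonTable',w)
rect(nb>0,.02,'plate',(305,405,125,218));rect(V<60,.096,'bar',(340,366,170,212))
```

```text
head [128. 128. 138.]
disc [68. 70. 78.]
flange [128. 127. 137.]
sqflange [114. 109. 110.]
table [119. 112. 110.]
plate [152. 154. 163.]
platedge [122. 116. 116.]
block [127. 125. 132.]
round disc [225 169   9   9  67] mid [571.3 363.3] [26.2 26.4] 88.62 centroid [571.2 362.9 110. ]
round head [224 165  12   7  44] mid [587.7 361.4] [36.  19.8] 88.63 centroid [591.7 359.9 110. ]
round nonTable [223 164  13  19 209] mid [584.8 381.6] [40.3 64.3] 84.69 centroid [583.8 381.2  18. ]
square disc [231 212   9   9  68] mid [430.1 345.2] [26. 26.] 88.49 centroid [430. 345. 110.]
square head [236 211   9  12  46] mid [425.7 326.6] [21.9 37.6] 74.46 centroid [425.4 324.5 110. ]
square nonTable [226 207  26  22 398] mid [429.5 351. ] [84.9 69.3] 80.87 centroid [429.  350.1  18. ]
plate [ 315  134   78   75 4427] mid [582.  -55.4] [250.6 239.9] 81.72 centroid [579.5 -54.5  20. ]
bar [349 177   9  29 118] mid [503.5 -41.9] [13.6 96.9] 76.76 centroid [503.3 -42.4  96. ]
```

Request:
{"op": "carry_out", "data": {
  "plan": [
    [[0.085,0,0,0,-0.113],[0.085,0,0,0,-0.113],[0.085,0,0,0,-0.113],[0.085,-0.029,-0.023,0,0],[0.085,-0.029,-0.023,0,0],[0.085,-0.029,-0.023,0,0],[0.085,-0.029,-0.023,0,0],[0.085,-0.029,-0.023,0,0]]
  ]
}}

```text
clock: 0.92
tool_pos: [0.3544, 0.4728, 0.2393]
ee_rot: [[-1.0, 0.001, 0.0], [0.001, 1.0, 0.0], [-0.0, 0.0, -1.0]]
contact_force: [0.4, 0.7, 0.5]
gripper_width: 0.993
grip_force: 0.0
```

Request:
{"op": "carry_out", "data": {
  "plan": [
    [[0.085,-0.029,-0.023,0,0],[0.085,-0.029,-0.023,0,0],[0.085,-0.029,-0.023,0,0],[0.085,-0.029,-0.023,0,0],[0.085,-0.029,-0.023,0,0],[0.085,0,0,0,0],[0.085,0,0,0,0],[0.085,0,0,0,0]]
  ]
}}

```text
clock: 1.58
tool_pos: [0.4978, 0.3592, 0.2391]
ee_rot: [[-1.0, 0.001, -0.001], [0.001, 1.0, 0.0], [0.001, 0.0, -1.0]]
contact_force: [-1.2, 0.5, -0.3]
gripper_width: 0.998
grip_force: 0.0
```

Run:
```python
from h import *
o=r.get_obs();print(o['clock'],o['tool_pos'],np.round(o['ee_rot'],3).tolist(),np.round(o['joints'],2))
d=r.get_image('wrist');cv2.imwrite('pics/w1.png',d['color'][:,:,::-1])
np.save('w1.npy',d,allow_pickle=True)
for X in([.571,.363,.11],[.430,.345,.11]): print(proj(d,np.array(X),True))
```

```text
1.5833 [0.49779547 0.35922704 0.23910737] [[-1.0, 0.001, -0.001], [0.001, 1.0, 0.0], [0.001, 0.0, -1.0]] [-0.75  0.42  0.05  1.6  -0.02  1.12  0.88]
[329.7103227  264.95980654]
[308.75748463 114.22887536]
```

View pics/w1.png

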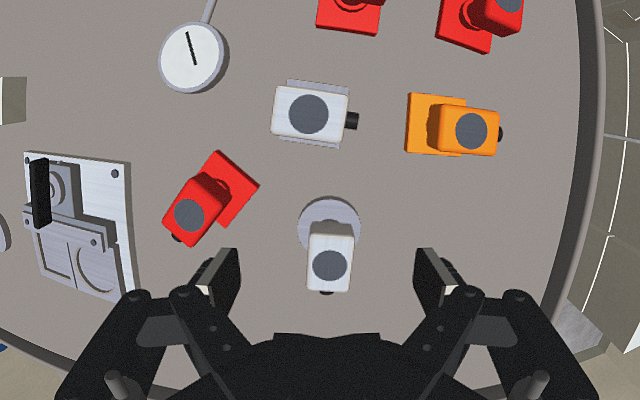

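The wrist view shows the round unit's disc at (330,265), the steel square unit's disc at (308,114) and the rig at far left, all matching the projected positions. Next I measure the head axes.

Run:
```python
from h import *
d=np.load('w1.npy',allow_pickle=True).item();im=d['color'].astype(int);V=im.max(2)
for nm,(u0,u1,v0,v1) in dict(round=(300,360,218,296),square=(268,350,78,150)).items():
    print(nm,np.percentile(V[v0:v1,u0:u1],[10,50,75,95]))
    for mn,m,z in(('disc',V<100,.11),('head',V>185,.11),('head2',V>170,.11)):
        o=np.zeros(V.shape,np.uint8);o[v0:v1,u0:u1]=m[v0:v1,u0:u1]
        if mn!='disc':o=cv2.morphologyEx(o,cv2.MORPH_OPEN,np.ones((3,3)))
        n,l,s,c=cv2.connectedComponentsWithStats(o);i=1+np.argmax(s[1:,4])
        cs,_=cv2.findContours((l==i).astype(np.uint8),cv2.RETR_EXTERNAL,cv2.CHAIN_APPROX_NONE)
        P=np.array([onz(d,*p[0],z,True)[:2] for p in cs[0]],np.float32)*1000
        b=cv2.minAreaRect(P);print(' ',mn,s[i],np.round(b[0],1),np.round(b[1],1),round(b[2],2))
```

```text
round [102. 154. 209. 223.]
  disc [311 219  29   9  81] [527.2 358.1] [ 6.5 25.8] 8.61
  head [ 308  235   46   57 1456] [570.1 362.9] [41.1 60.7] 85.74
  head2 [ 307  234   47   58 1549] [570.1 362.8] [42.  61.9] 85.65
square [103. 158. 215. 223.]
  disc [344 111   6  18  77] [434.5 376.9] [14.6  4.3] 0.44
  head [ 271   86   77   56 2141] [429.6 344.6] [61.5 41.3] 80.97
  head2 [ 271   86   77   56 2235] [429.6 344.7] [61.8 41.8] 80.98
```

Request:
{"op": "carry_out", "data": {
  "plan": [
    [[0.085,0,0,0,0.076],[0.085,-0.036,0.0045,0,0],[0.085,-0.036,0.0045,0,0],[0.085,0,0,0.035,0],[0.085,0,0,0.035,0],[0.085,0,0,0.03,0],[0.085,0,0,0,0],[0.085,0,0,0,0]]
  ]
}}

```text
clock: 2.3
tool_pos: [0.5687, 0.3633, 0.1383]
ee_rot: [[-0.997, 0.075, -0.003], [0.075, 0.997, -0.002], [0.003, -0.002, -1.0]]
contact_force: [0.9, -0.5, 0.3]
gripper_width: 0.992
grip_force: 0.0
```

Run:
```python
from h import *
d=r.get_image('wrist');cv2.imwrite('pics/w2.png',d['color'][:,:,::-1])
```

```text
(no output)
```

View pics/w2.png

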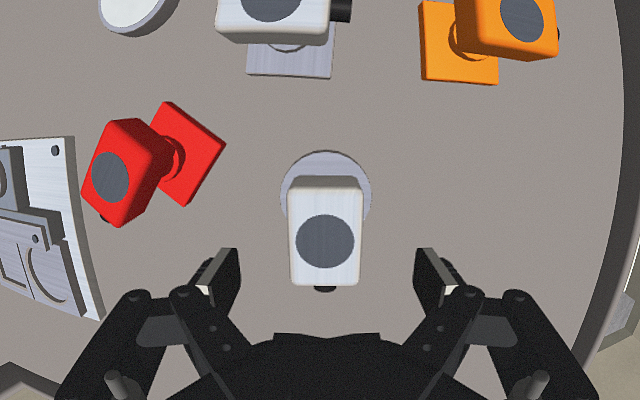

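The head at (325,242) is centred between the fingers and aligned with them. I descend and grip.

Request:
{"op": "carry_out", "data": {
  "plan": [
    [[0.085,-0.001,0,0.03,0],[0.085,0,0,0.028,0],[0.085,0,0,0,0],[0.04,0,0,0,0],[0.03,0,0,0,0],[0.03,0,0,0,0],[0.03,0,0,0,0],[0.03,0,0,0,0]]
  ],
  "grip_force": 60
}}

```text
clock: 3.02
tool_pos: [0.573, 0.363, 0.0841]
ee_rot: [[-0.997, 0.077, 0.003], [0.077, 0.997, 0.002], [-0.003, 0.002, -1.0]]
contact_force: [-1.2, -1.1, 7.6]
gripper_width: 0.507
grip_force: 60.3
```

Request:
{"op": "carry_out", "data": {
  "plan": [
    [[0.03,0,0,0,0],[0.03,0,0,0,0],[0.03,0,0,0,0],[0.03,0,0,-0.01,0],[0.03,0,0,-0.02,0],[0.03,0,0,-0.03,0],[0.03,0,0,-0.03,0],[0.03,0,0,0,0]]
  ]
}}

```text
clock: 3.68
tool_pos: [0.5745, 0.3642, 0.179]
ee_rot: [[-0.997, 0.077, 0.008], [0.077, 0.997, 0.006], [-0.008, 0.007, -1.0]]
contact_force: [1.7, 0.5, -2.5]
gripper_width: 0.509
grip_force: 62.5
```

Request:
{"op": "carry_out", "data": {
  "plan": [
    [[0.03,0,0,-0.025,0],[0.03,-0.004,-0.012,-0.02,0],[0.03,-0.008,-0.025,-0.02,0],[0.03,-0.01,-0.035,-0.015,0],[0.03,-0.01,-0.035,0,0],[0.03,-0.01,-0.035,0,0],[0.03,-0.01,-0.035,0,0],[0.03,-0.01,-0.035,0,0]]
  ]
}}

```text
clock: 4.35
tool_pos: [0.6168, 0.1445, 0.2518]
ee_rot: [[-0.997, 0.077, 0.0], [0.077, 0.997, 0.0], [-0.0, 0.0, -1.0]]
contact_force: [1.4, 0.3, -5.0]
gripper_width: 0.505
grip_force: 63.1
```

Request:
{"op": "carry_out", "data": {
  "plan": [
    [[0.03,-0.01,-0.034,0,0],[0.03,-0.01,-0.03,0,0],[0.03,-0.006,-0.02,0,0],[0.03,0,0,0,0],[0.03,0,0,0,0],[0.03,0,0,0,0],[0.03,0,0,0,0],[0.03,0,0,0,0]]
  ]
}}

```text
clock: 5.02
tool_pos: [0.6363, 0.0622, 0.2513]
ee_rot: [[-0.997, 0.075, -0.0], [0.075, 0.997, 0.001], [0.0, 0.001, -1.0]]
contact_force: [0.3, -0.5, -4.6]
gripper_width: 0.51
grip_force: 63.1
```

Run:
```python
from h import *
o=r.get_obs();print(o['clock'],o['tool_pos'],np.round(o['ee_rot'],4).tolist(),np.round(o['joints'],2),o['contact_force'])
d=r.get_image('wrist');cv2.imwrite('pics/w3.png',d['color'][:,:,::-1])
np.save('w3.npy',d,allow_pickle=True)
s=r.get_image('side');np.save('s3.npy',s,allow_pickle=True)
for X in([.6442,-.0099,.036],[.6287,-.1168,.036]): print(proj(d,np.array(X),True))
```

```text
5.0167 [0.63629339 0.06217934 0.2513252 ] [[-0.9972, 0.0745, -0.0002], [0.0745, 0.9972, 0.0007], [0.0003, 0.0007, -1.0]] [-0.27  0.45  0.14  1.53 -0.07  1.17  1.37] [ 0.34305936 -0.50622871 -4.56834463]
[265.23830625 183.54747858]
[182.36060386 178.60336811]
```

View pics/w3.png

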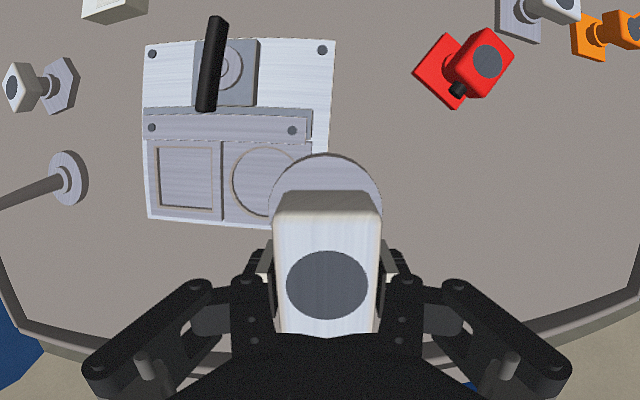

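The rig is clear in this view. The plate corners are at about (146,42), (336,39) and (147,217), the square pocket is around (187,178), the round pocket is around (265,184) partly hidden by the flange, and the held unit's disc is at (327,285).

```bash
cat > rig.py <<'E'
from h import *
def edge(d,p,q,z,fish=True,wid=8,n=60,sgn=0):
    """strongest gradient across segment p->q; world line fit (point,dir), in mm"""
    g=cv2.GaussianBlur(cv2.cvtColor(d['color'],cv2.COLOR_RGB2GRAY),(0,0),1).astype(np.float32)
    p,q=np.array(p,float),np.array(q,float);t=(q-p)/np.linalg.norm(q-p);nn=np.array([-t[1],t[0]])
    s=np.arange(-wid,wid+.1,.25);P=[]
    for a in np.linspace(.08,.92,n):
        c=p+a*(q-p);xy=(c+s[:,None]*nn).astype(np.float32)
        v=np.gradient(cv2.remap(g,xy[:,0][None],xy[:,1][None],cv2.INTER_LINEAR)[0]);v=abs(v) if sgn==0 else v*sgn
        P.append(onz(d,*(xy[np.argmax(v)]),z,fish)[:2]*1000)
    P=np.array(P,np.float32);l=cv2.fitLine(P,cv2.DIST_HUBER,0,.01,.01).ravel()
    res=np.median(abs((P-l[2:])@[-l[1],l[0]]));return l[2:],l[:2],res
def inter(a,b):
    k=np.linalg.solve(np.c_[a[1],-b[1]],b[0]-a[0]);return a[0]+k[0]*a[1]
E
python3 - <<'E'
from rig import *
d=np.load('w3.npy',allow_pickle=True).item()
E={'-x':((146,43),(335,39)),'-y':((144,50),(147,216)),'+y':((335,42),(329,150)),'+x':((150,219),(268,229))}
L={k:edge(d,*v,.02) for k,v in E.items()}
for k,l in L.items(): print(k,l[0].round(1),'deg',np.degrees(np.arctan2(l[1][1],l[1][0])).round(2),l[2].round(2))
C=[inter(L[a],L[b]) for a,b in(('-x','-y'),('-x','+y'),('+x','+y'),('+x','-y'))]
print('corners',np.round(C,1).tolist(),'sides',[np.linalg.norm(C[i]-C[i-1]).round(1) for i in range(4)],'centre',np.mean(C,0).round(1))
im=d['color'].max(2);m=np.zeros((400,640),np.uint8);m[235:332,280:375]=(im[235:332,280:375]<120)
n,l,s,c=cv2.connectedComponentsWithStats(m);i=1+np.argmax(s[1:,4]);tcp=r.get_obs()['tool_pos'];R=r.get_obs()['ee_rot']
X=onz(d,*c[i],tcp[2]+.028,True);print('disc',s[i],c[i],X,'in tool',(R.T@(X-tcp)*1000).round(1))
E
```

```text
-x [466.1 -22.4] deg 81.71 0.47
-y [ 564.7 -178.7] deg -8.26 0.53
+y [563.   72.8] deg -8.52 0.28
+x [696.8 -94.7] deg 81.57 0.39
corners [[445.79998779296875, -161.39999389648438], [481.70001220703125, 85.0], [718.2000122070312, 49.599998474121094], [681.7999877929688, -195.6999969482422]] sides [np.float32(238.5), np.float32(249.0), np.float32(239.1), np.float32(248.0)] centre [581.9 -55.6]
disc [ 286  251   81   69 4374] [326.37585734 284.65752172] [0.63307234 0.06292596 0.27933605] in tool [  3.4   1.  -28. ]
```

Request:
{"op": "carry_out", "data": {
  "plan": [
    [[0.03,-0.004,-0.018,0,0],[0.03,-0.006,-0.027,0,0],[0.03,-0.006,-0.027,0.01,0],[0.03,0,0,0.035,0],[0.03,0,0,0.035,0],[0.03,0,0,0.025,0],[0.03,0,0,0.008,0],[0.03,0,0,0,0]]
  ]
}}

```text
clock: 5.78
tool_pos: [0.6455, -0.012, 0.1361]
ee_rot: [[-0.997, 0.076, -0.005], [0.076, 0.997, -0.0], [0.004, -0.0, -1.0]]
contact_force: [-0.2, -0.1, -3.6]
gripper_width: 0.507
grip_force: 62.8
```

Request:
{"op": "carry_out", "data": {
  "plan": [
    [[0.03,0,0,0,0],[0.03,0,0,0,0],[0.03,0,0,0,0],[0.03,0,0,0,0],[0.03,0,0,0,0],[0.03,0,0,0,0],[0.03,0,0,0,0],[0.03,0,0,0,0]]
  ]
}}

```text
clock: 6.45
tool_pos: [0.6471, -0.0125, 0.1385]
ee_rot: [[-0.997, 0.077, 0.0], [0.077, 0.997, 0.0], [-0.0, 0.0, -1.0]]
contact_force: [-0.0, 0.1, -4.3]
gripper_width: 0.504
grip_force: 62.9
```

Run:
```python
from h import *
o=r.get_obs();tcp=o['tool_pos'];R=o['ee_rot'];print(o['clock'],tcp,np.round(R,4).tolist(),o['contact_force'])
d=r.get_image('wrist')
im=d['color'].max(2);m=np.zeros((400,640),np.uint8);m[235:332,280:375]=(im[235:332,280:375]<120)
n,l,s,c=cv2.connectedComponentsWithStats(m);i=1+np.argmax(s[1:,4])
X=onz(d,*c[i],tcp[2]+.028,True);print('disc',s[i],X,'in tool',(R.T@(X-tcp)*1000).round(1))
print('tool err to (644.1,-10.2):',(R.T@(np.array([.6441,-.0102,X[2]])-X)*1000).round(1))
cv2.imwrite('pics/w4.png',d['color'][:,:,::-1])
```

```text
6.45 [ 0.64706276 -0.01251784  0.13846824] [[-0.997, 0.0768, 0.0002], [0.0768, 0.997, 0.0001], [-0.0002, 0.0001, -1.0]] [-0.02489252  0.099355   -4.27950708]
disc [ 286  251   81   69 4379] [ 0.64379713 -0.01175182  0.16646824] in tool [  3.3   0.5 -28. ]
tool err to (644.1,-10.2): [-0.2  1.6  0. ]
```

View pics/w4.png

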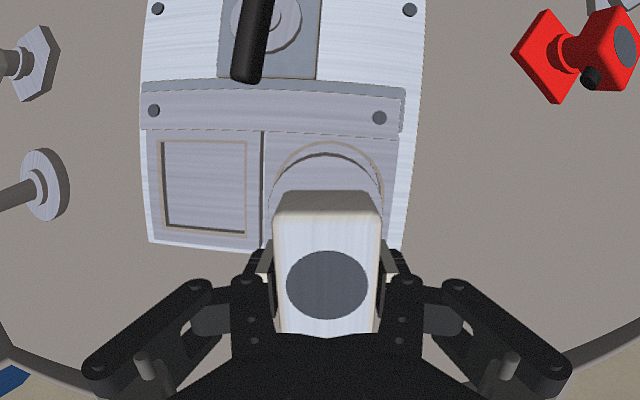

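The pocket arc, with its top at (326,142), is concentric with the flange below it. I nudge 1.5 mm and lower slowly.

Request:
{"op": "carry_out", "data": {
  "plan": [
    [[0.03,0,0.0015,0.005,0],[0.03,0,0,0.005,0],[0.03,0,0,0.004,0],[0.03,0,0,0.004,0],[0.03,0,0,0.004,0],[0.03,0,0,0.003,0],[0.03,0,0,0,0],[0.03,0,0,0,0]]
  ]
}}

```text
clock: 7.17
tool_pos: [0.6471, -0.0111, 0.1131]
ee_rot: [[-0.997, 0.077, -0.0], [0.077, 0.997, 0.0], [0.0, -0.0, -1.0]]
contact_force: [0.0, 1.0, -4.0]
gripper_width: 0.508
grip_force: 62.9
```

Request:
{"op": "carry_out", "data": {
  "plan": [
    [[0.03,0,0,0.001,0],[0.03,0,0,0.001,0],[0.03,0,0,0.001,0],[0.03,0,0,0.001,0],[0.03,0,0,0,0],[0.03,0,0,0,0],[0.03,0,0,0,0],[0.03,0,0,0,0]]
  ]
}}

```text
clock: 7.83
tool_pos: [0.6475, -0.0111, 0.1102]
ee_rot: [[-0.997, 0.077, 0.001], [0.077, 0.997, 0.0], [-0.001, 0.0, -1.0]]
contact_force: [-2.7, -0.5, 6.3]
gripper_width: 0.507
grip_force: 64.1
```

It touched the floor at z=0.110 as predicted. I release and go up.

Request:
{"op": "carry_out", "data": {
  "plan": [
    [[0.05,0,0,0,0],[0.055,0,0,0,0],[0.065,0,0,0,0],[0.075,0,0,0,0],[0.085,0,0,0,0],[0.085,0,0,0,0],[0.085,0,0,-0.01,0],[0.085,0,0,-0.03,0]]
  ]
}}

```text
clock: 8.5
tool_pos: [0.6444, -0.011, 0.1461]
ee_rot: [[-0.997, 0.077, -0.008], [0.077, 0.997, -0.0], [0.007, -0.001, -1.0]]
contact_force: [-1.1, -0.2, -0.2]
gripper_width: 0.993
grip_force: 0.0
```

Request:
{"op": "carry_out", "data": {
  "plan": [
    [[0.085,0,0,-0.035,0],[0.085,0,0,-0.035,0],[0.085,0,0,-0.02,0],[0.085,0,0,0,0],[0.085,0,0,0,0],[0.085,0,0,0,0],[0.085,0,0,0,0],[0.085,0,0,0,0]]
  ]
}}

```text
clock: 9.17
tool_pos: [0.6464, -0.011, 0.238]
ee_rot: [[-0.997, 0.077, -0.002], [0.077, 0.997, -0.0], [0.002, -0.0, -1.0]]
contact_force: [0.7, 0.5, -0.6]
gripper_width: 0.995
grip_force: 0.0
```

Run:
```python
from h import *
o=r.get_obs();print(o['clock'],o['tool_pos'],np.round(o['joints'],2))
d=r.get_image('wrist');cv2.imwrite('pics/w5.png',d['color'][:,:,::-1]);np.save('w5.npy',d,allow_pickle=True)
s=r.get_image('side');t=r.get_image('top')
a=cv2.resize(s['color'][190:290,290:430],None,fx=2.8,fy=2.8,interpolation=cv2.INTER_CUBIC)
C=np.zeros((400,640+392,3),np.uint8);C[:,:640]=d['color'];C[:280,640:]=a
cv2.imwrite('pics/c5.png',cv2.resize(C,(800,310),interpolation=cv2.INTER_AREA)[:,:,::-1])
m=np.zeros((400,640),np.uint8);V=d['color'].max(2);m[200:340,250:400]=V[200:340,250:400]<100
n,l,st,c=cv2.connectedComponentsWithStats(m)
for i in range(1,n):
    if st[i,4]>300: print(st[i],onz(d,*c[i],.136,True))
```

```text
9.1667 [ 0.64644656 -0.01098733  0.23799578] [-0.17  0.47  0.15  1.52 -0.08  1.15  1.49]
[272 333 110   7 584] [ 0.7871503  -0.02126753  0.136     ]
```

View pics/c5.png

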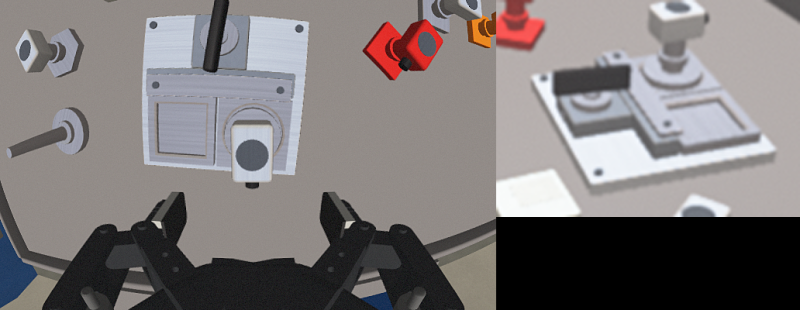

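The round unit stands upright and seated in its pocket, disc at about (251,155) in the crop, and both views agree. Next is the square unit.

Request:
{"op": "carry_out", "data": {
  "plan": [
    [[0.085,0,0,0,0.118],[0.085,0,0,0,0.118],[0.085,0,0,0,0.118],[0.085,0,0,0,0.118],[0.085,0,0,0,0.118],[0.085,0,0,0,0.118],[0.085,0,0,0,0.118],[0.085,0,0,0,0.118]]
  ]
}}

```text
clock: 9.98
tool_pos: [0.647, -0.011, 0.239]
ee_rot: [[-0.518, 0.856, -0.001], [0.856, 0.518, -0.0], [0.0, -0.0, -1.0]]
contact_force: [0.4, 0.4, -0.3]
gripper_width: 0.998
grip_force: 0.0
```

Request:
{"op": "carry_out", "data": {
  "plan": [
    [[0.085,0,0,0,0.118],[0.085,0,0,0,0.118],[0.085,0,0,0,0.118],[0.085,0,0,0,0.118],[0.085,0,0,0,0.118],[0.085,0,0,0,0.118],[0.085,0.026,-0.022,0,0],[0.085,0.026,-0.022,0,0]]
  ]
}}

```text
clock: 10.65
tool_pos: [0.6118, 0.0457, 0.2388]
ee_rot: [[0.162, 0.987, -0.0], [0.987, -0.162, -0.002], [-0.002, 0.0, -1.0]]
contact_force: [0.1, 0.8, 0.6]
gripper_width: 0.997
grip_force: 0.0
```

Request:
{"op": "carry_out", "data": {
  "plan": [
    [[0.085,0.026,-0.022,0,0],[0.085,0.026,-0.022,0,0],[0.085,0.026,-0.022,0,0],[0.085,0.026,-0.022,0,0],[0.085,0.026,-0.022,0,0],[0.085,0.026,-0.022,0,0],[0.085,0.026,-0.022,0,0],[0.085,0.026,-0.022,0,0]]
  ]
}}

```text
clock: 11.32
tool_pos: [0.4697, 0.2816, 0.2392]
ee_rot: [[0.157, 0.988, -0.0], [0.988, -0.157, -0.0], [-0.0, -0.0, -1.0]]
contact_force: [-0.1, 0.4, 0.4]
gripper_width: 0.991
grip_force: 0.0
```

Request:
{"op": "carry_out", "data": {
  "plan": [
    [[0.085,0.026,-0.022,0,0],[0.085,0.026,-0.022,0,0],[0.085,0,0,0,0],[0.085,0,0,0,0],[0.085,0,0,0,0],[0.085,0,0,0,0],[0.085,0,0,0,0],[0.085,0,0,0,0]]
  ]
}}

```text
clock: 11.98
tool_pos: [0.4363, 0.3376, 0.2394]
ee_rot: [[0.159, 0.987, 0.0], [0.987, -0.159, -0.0], [-0.0, 0.0, -1.0]]
contact_force: [-0.1, 0.3, 0.2]
gripper_width: 0.992
grip_force: 0.0
```

Run:
```python
from h import *
o=r.get_obs();tcp=o['tool_pos'];R=o['ee_rot'];print(o['clock'],tcp,np.round(R,4).tolist(),np.round(o['joints'],2))
d=r.get_image('wrist');V=d['color'].astype(int).max(2);cv2.imwrite('pics/w6.png',d['color'][:,:,::-1])
p=proj(d,np.array([.4296,.3446,.11]),True);print(p)
u,v=map(int,p);m=np.zeros(V.shape,np.uint8);m[v-55:v+55,u-70:u+70]=V[v-55:v+55,u-70:u+70]>170
n,l,s,c=cv2.connectedComponentsWithStats(m);i=1+np.argmax(s[1:,4])
cs,_=cv2.findContours((l==i).astype(np.uint8),cv2.RETR_EXTERNAL,cv2.CHAIN_APPROX_NONE)
b=cv2.minAreaRect(np.array([onz(d,*q[0],.11,True)[:2] for q in cs[0]],np.float32)*1000);print(s[i],b)
m=np.zeros(V.shape,np.uint8);m[v-30:v+30,u-30:u+30]=V[v-30:v+30,u-30:u+30]<105
n,l,s,c=cv2.connectedComponentsWithStats(m);i=1+np.argmax(s[1:,4]);X=onz(d,*c[i],.11,True);print('disc',s[i],X,'in tool',(R.T@(X-tcp)*1000).round(1))
w=np.load('w5.npy',allow_pickle=True).item();V=w['color'].max(2);m=np.zeros(V.shape,np.uint8);m[170:235,295:350]=V[170:235,295:350]<105
n,l,s,c=cv2.connectedComponentsWithStats(m);i=1+np.argmax(s[1:,4]);print('round seated',s[i],onz(w,*c[i],.136,True))
```

```text
11.9833 [0.43626487 0.33756337 0.23936441] [[0.1595, 0.9872, 0.0002], [0.9872, -0.1595, -0.0001], [-0.0001, 0.0002, -1.0]] [-1.12  0.33  0.48  1.78 -0.17  1.07 -0.74]
[317.21429458 185.89972058]
[ 289  138   53   81 2364] ((429.11431884765625, 350.96990966796875), (72.66644287109375, 44.994415283203125), 81.09036254882812)
disc [299 168  37  37 505] [0.43160126 0.34495228 0.11      ] in tool [  6.6  -5.8 129.4]
round seated [ 305  181   41   39 1208] [ 0.64589327 -0.01191188  0.136     ]
```

View pics/w6.png

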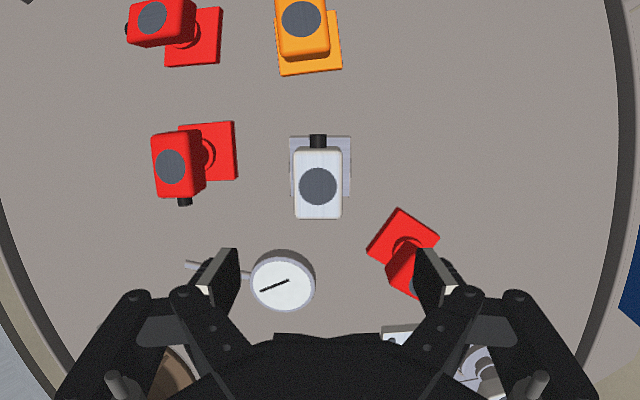

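The steel square unit is confirmed, disc at (317,186), and the look-alikes and dial are clear of the fingers. I align and descend.

Request:
{"op": "carry_out", "data": {
  "plan": [
    [[0.085,0.006,-0.0077,0,0],[0.085,0,0,0.035,0],[0.085,0,0,0.035,0],[0.085,0,0,0.035,0],[0.085,0,0,0,0],[0.085,0,0,0,0],[0.085,0,0,0,0],[0.085,0,0,0,0]]
  ]
}}

```text
clock: 12.7
tool_pos: [0.4301, 0.3468, 0.1366]
ee_rot: [[0.158, 0.988, 0.002], [0.988, -0.158, 0.003], [0.003, 0.002, -1.0]]
contact_force: [-0.1, -0.2, 0.4]
gripper_width: 0.993
grip_force: 0.0
```

Request:
{"op": "carry_out", "data": {
  "plan": [
    [[0.085,0,0,0.025,0],[0.085,0,0,0.02,0],[0.085,0,0,0.008,0],[0.085,0,0,0,0],[0.04,0,0,0,0],[0.03,0,0,0,0],[0.03,0,0,0,0],[0.03,0,0,0,0]]
  ],
  "grip_force": 60
}}

```text
clock: 13.37
tool_pos: [0.4298, 0.3464, 0.0827]
ee_rot: [[0.158, 0.987, 0.002], [0.987, -0.158, 0.002], [0.002, 0.001, -1.0]]
contact_force: [-0.1, -0.3, 1.8]
gripper_width: 0.508
grip_force: 61.9
```

Request:
{"op": "carry_out", "data": {
  "plan": [
    [[0.03,0,0,0,0],[0.03,0,0,0,0],[0.03,0,0,0,0],[0.03,0,0,0,0],[0.03,0,0,0,0],[0.03,0,0,0,0],[0.03,0,0,0,0],[0.03,0,0,0,0]]
  ]
}}

```text
clock: 14.03
tool_pos: [0.4298, 0.3464, 0.0827]
ee_rot: [[0.158, 0.988, 0.002], [0.988, -0.158, 0.002], [0.002, 0.001, -1.0]]
contact_force: [0.9, -0.0, 6.1]
gripper_width: 0.507
grip_force: 62.2
```

Request:
{"op": "carry_out", "data": {
  "plan": [
    [[0.03,0,0,-0.01,0],[0.03,0,0,-0.02,0],[0.03,0,0,-0.035,0],[0.03,0,0,-0.035,0],[0.03,0,0,-0.035,0],[0.03,0,0,-0.035,0],[0.03,0,0,-0.012,-0.012],[0.03,0,0,0,0]]
  ]
}}

```text
clock: 14.7
tool_pos: [0.43, 0.3463, 0.2671]
ee_rot: [[0.145, 0.989, 0.004], [0.989, -0.145, 0.004], [0.005, 0.003, -1.0]]
contact_force: [0.4, -0.0, -8.8]
gripper_width: 0.505
grip_force: 64.3
```

Request:
{"op": "carry_out", "data": {
  "plan": [
    [[0.03,-0.015,0.009,0,0],[0.03,-0.025,0.0155,0,0],[0.03,-0.033,0.02,0,0],[0.03,-0.033,0.02,0,0],[0.03,-0.033,0.02,0,0],[0.03,-0.033,0.02,0,0],[0.03,-0.033,0.02,0,0],[0.03,-0.033,0.02,0,0]]
  ]
}}

```text
clock: 15.37
tool_pos: [0.536, 0.0873, 0.2616]
ee_rot: [[0.146, 0.989, -0.003], [0.989, -0.146, -0.001], [-0.001, -0.003, -1.0]]
contact_force: [0.8, 0.4, -8.6]
gripper_width: 0.505
grip_force: 64.0
```

Request:
{"op": "carry_out", "data": {
  "plan": [
    [[0.03,-0.033,0.02,0,0],[0.03,-0.033,0.02,0,0],[0.03,-0.033,0.02,0,0],[0.03,-0.033,0.02,0,0],[0.03,-0.025,0.0155,0,0],[0.03,-0.015,0.009,0,0],[0.03,0,0,0,0],[0.03,0,0,0,0]]
  ]
}}

```text
clock: 16.03
tool_pos: [0.6142, -0.0974, 0.2612]
ee_rot: [[0.149, 0.989, -0.004], [0.989, -0.149, -0.0], [-0.001, -0.004, -1.0]]
contact_force: [0.2, 0.4, -9.2]
gripper_width: 0.504
grip_force: 64.4
```

Request:
{"op": "carry_out", "data": {
  "plan": [
    [[0.03,0,0,0,0],[0.03,0,0,0,0],[0.03,0,0,0,0],[0.03,0,0,0,0],[0.03,0,0,0,0],[0.03,0,0,0,0],[0.03,0,0,0,0],[0.03,0,0,0,0]]
  ]
}}

```text
clock: 16.7
tool_pos: [0.6156, -0.096, 0.2634]
ee_rot: [[0.145, 0.989, 0.0], [0.989, -0.145, 0.0], [0.0, 0.0, -1.0]]
contact_force: [-0.0, 0.2, -8.6]
gripper_width: 0.507
grip_force: 64.4
```

```bash
cat > held.py <<'E'
from h import *
def held(tag):
    o=r.get_obs();tcp=o['tool_pos'];R=o['ee_rot'];print(o['clock'],tcp,np.round(R,4).tolist(),np.round(o['contact_force'],1))
    d=r.get_image('wrist');cv2.imwrite(f'pics/{tag}.png',d['color'][:,:,::-1]);np.save(tag+'.npy',d,allow_pickle=True)
    im=d['color'].max(2);m=np.zeros((400,640),np.uint8);m[235:332,280:375]=(im[235:332,280:375]<120)
    n,l,s,c=cv2.connectedComponentsWithStats(m);i=1+np.argmax(s[1:,4])
    X=onz(d,*c[i],tcp[2]+.0275,True);print('disc',s[i],X,'in tool',(R.T@(X-tcp)*1000).round(1))
    t=np.array([.6285,-.1170,X[2]])
    print('tool err to nest by disc',(R.T@(t-X)*1000).round(1),'yaw y',np.degrees(np.arctan2(R[1,1],R[0,1])))
E
python3 -c "
from held import *;held('w7')"
```

```text
16.7 [ 0.61556043 -0.09599278  0.26338187] [[0.1454, 0.9894, 0.0001], [0.9894, -0.1454, 0.0001], [0.0001, 0.0001, -1.0]] [-0.   0.2 -8.6]
disc [ 286  262   81   66 4211] [ 0.61571929 -0.0970051   0.29088187] in tool [ -1.    0.3 -27.5]
tool err to nest by disc [-17.9  15.6  -0. ] yaw y -8.360368758535467
```

Request:
{"op": "carry_out", "data": {
  "plan": [
    [[0.03,-0.0087,0.0078,0,0],[0.03,-0.009,0.0078,0,0],[0.03,0,0,0.02,0],[0.03,0,0,0.035,0],[0.03,0,0,0.035,0],[0.03,0,0,0.025,0],[0.03,0,0,0.011,0],[0.03,0,0,0,0]]
  ]
}}

```text
clock: 17.42
tool_pos: [0.6271, -0.1164, 0.1346]
ee_rot: [[0.146, 0.989, -0.005], [0.989, -0.146, -0.0], [-0.001, -0.005, -1.0]]
contact_force: [-1.0, -0.6, -7.1]
gripper_width: 0.508
grip_force: 64.4
```

Request:
{"op": "carry_out", "data": {
  "plan": [
    [[0.03,0,0,0,0],[0.03,0,0,0,0],[0.03,0,0,0,0],[0.03,0,0,0,0],[0.03,0,0,0,0],[0.03,0,0,0,0],[0.03,0,0,0,0],[0.03,0,0,0,0]]
  ]
}}

```text
clock: 18.08
tool_pos: [0.6285, -0.1158, 0.1374]
ee_rot: [[0.145, 0.989, 0.0], [0.989, -0.145, 0.0], [0.0, 0.0, -1.0]]
contact_force: [-0.8, 0.9, -8.7]
gripper_width: 0.51
grip_force: 64.4
```

```bash
python3 -c "
from held import *;held('w8')"
```

```text
18.0833 [ 0.62845115 -0.11580222  0.13744044] [[0.1455, 0.9894, 0.0001], [0.9894, -0.1455, 0.0001], [0.0001, 0.0001, -1.0]] [-0.8  0.9 -8.7]
disc [ 286  262   81   66 4216] [ 0.62854871 -0.11680107  0.16494044] in tool [ -1.    0.2 -27.5]
tool err to nest by disc [-0.2 -0.  -0. ] yaw y -8.36410534222918
```

View pics/w8.png

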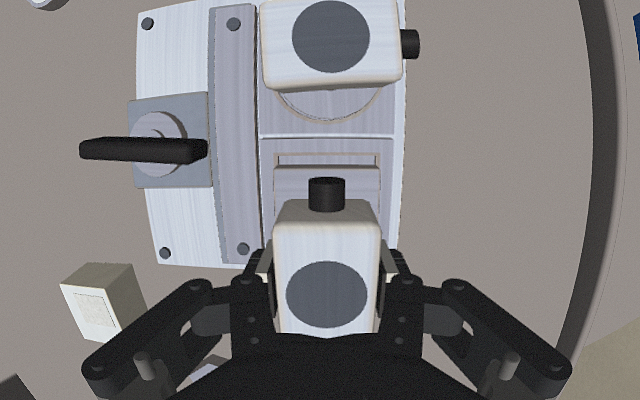

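The flange edge (275–380 px) is parallel to and centred over the pocket (275–378 px). I lower it.

Request:
{"op": "carry_out", "data": {
  "plan": [
    [[0.03,0,0,0.005,0],[0.03,0,0,0.005,0],[0.03,0,0,0.004,0],[0.03,0,0,0.004,0],[0.03,0,0,0.004,0],[0.03,0,0,0.003,0],[0.03,0,0,0.001,0],[0.03,0,0,0,0]]
  ]
}}

```text
clock: 18.8
tool_pos: [0.6282, -0.1158, 0.1109]
ee_rot: [[0.146, 0.989, -0.001], [0.989, -0.146, 0.0], [-0.0, -0.001, -1.0]]
contact_force: [-0.1, -0.4, -7.7]
gripper_width: 0.505
grip_force: 64.6
```

Request:
{"op": "carry_out", "data": {
  "plan": [
    [[0.03,0,0,0.001,0],[0.03,0,0,0.001,0],[0.03,0,0,0.001,0],[0.03,0,0,0.001,0],[0.03,0,0,0,0],[0.03,0,0,0,0],[0.03,0,0,0,0],[0.03,0,0,0,0]]
  ]
}}

```text
clock: 19.47
tool_pos: [0.6287, -0.1161, 0.1087]
ee_rot: [[0.146, 0.989, 0.001], [0.989, -0.146, 0.0], [0.001, 0.001, -1.0]]
contact_force: [-3.9, 1.0, 5.7]
gripper_width: 0.506
grip_force: 66.2
```

Seated at z=0.1087 as predicted. I release, rise and turn for the knob.

Request:
{"op": "carry_out", "data": {
  "plan": [
    [[0.05,0,0,0,0],[0.055,0,0,0,0],[0.065,0,0,0,0],[0.075,0,0,0,0],[0.085,0,0,0,0],[0.085,0,0,0,0],[0.085,0,0,-0.01,0],[0.085,0,0,-0.03,0]]
  ]
}}

```text
clock: 20.13
tool_pos: [0.626, -0.115, 0.1444]
ee_rot: [[0.145, 0.989, -0.007], [0.989, -0.145, 0.001], [-0.0, -0.007, -1.0]]
contact_force: [-0.2, 0.7, -0.5]
gripper_width: 0.996
grip_force: 0.0
```

Request:
{"op": "carry_out", "data": {
  "plan": [
    [[0.085,0,0,-0.035,0],[0.085,0,0,-0.035,0],[0.085,0,0,-0.025,-0.12],[0.085,0,0,0,-0.12],[0.085,0,0,0,-0.12],[0.085,0,0,0,-0.12],[0.085,0,0,0,-0.12],[0.085,0,0,0,-0.12]]
  ]
}}

```text
clock: 20.8
tool_pos: [0.6284, -0.1161, 0.2432]
ee_rot: [[-0.548, 0.837, 0.001], [0.837, 0.548, -0.0], [-0.001, 0.0, -1.0]]
contact_force: [-0.7, -0.2, 0.2]
gripper_width: 0.994
grip_force: 0.0
```

Request:
{"op": "carry_out", "data": {
  "plan": [
    [[0.085,0,0,0,-0.121],[0.085,0,0,0,-0.122],[0.085,0,0,0,-0.122],[0.085,0,0,0,-0.122],[0.085,0,0,0,-0.122],[0.085,0,0,0,-0.121],[0.085,0,0,0,-0.121],[0.085,0,0,0,0]]
  ]
}}

```text
clock: 21.47
tool_pos: [0.6284, -0.1164, 0.2431]
ee_rot: [[-0.99, 0.14, 0.001], [0.14, 0.99, -0.0], [-0.001, -0.0, -1.0]]
contact_force: [-0.5, 0.5, 0.4]
gripper_width: 0.998
grip_force: 0.0
```

Request:
{"op": "carry_out", "data": {
  "plan": [
    [[0.085,0.033,0.013,0,0],[0.085,0.033,0.013,0,0],[0.085,0.033,0.013,0,0],[0.085,0.033,0.013,0,0],[0.085,0,0,0,0],[0.085,0,0,0,0],[0.085,0,0,0,0],[0.085,0,0,0,0]]
  ]
}}

```text
clock: 22.13
tool_pos: [0.5065, -0.0459, 0.2428]
ee_rot: [[-0.989, 0.148, 0.001], [0.148, 0.989, -0.0], [-0.001, -0.0, -1.0]]
contact_force: [-1.1, 0.5, -0.1]
gripper_width: 0.998
grip_force: 0.0
```

Run:
```python
from h import *
o=r.get_obs();tcp=o['tool_pos'];R=o['ee_rot'];print(o['clock'],tcp,np.round(R,4).tolist(),np.round(o['joints'],2))
X=np.array([.5047,-.0443,.073]);print('tool err to knob',(R.T@(X-tcp)*1000).round(1),'yaw',np.degrees(np.arctan2(R[1,1],R[0,1])))
s=r.get_image('side');t=r.get_image('top');w=r.get_image('wrist')
# seated discs from side view
for nm,Y in dict(round=(.6441,-.0102),square=(.6285,-.117)).items():
    u,v=proj(s,np.array([*Y,.136])).astype(int);V=s['color'].max(2);m=np.zeros(V.shape,np.uint8);m[v-9:v+10,u-11:u+12]=V[v-9:v+10,u-11:u+12]<105
    n,l,st,c=cv2.connectedComponentsWithStats(m);i=1+np.argmax(st[1:,4]);print(nm,(u,v),st[i],onz(s,*c[i],.136))
a=cv2.resize(s['color'][170:290,290:440],(600,480),interpolation=cv2.INTER_CUBIC)
b=cv2.resize(w['color'],(200*8//5,200));C=np.zeros((480,800,3),np.uint8);C[:,:600]=a;C[:125,600:]=cv2.resize(w['color'],(200,125))
C[130:255,600:]=cv2.resize(t['color'][120:220,300:460],(200,125));cv2.imwrite('pics/c9.png',C[:,:,::-1])
```

```text
22.1333 [ 0.50647149 -0.04591824  0.24278855] [[-0.989, 0.148, 0.0014], [0.148, 0.989, -0.0003], [-0.0014, -0.0001, -1.0]] [-0.19  0.24  0.21  1.86 -0.06  1.05  1.47]
tool err to knob [  2.2   1.4 169.8] yaw 81.4911525106297Traceback (most recent call last):
  File "<stdin>", line 8, in <module>
    return _wrapfunc(a, 'argmax', axis=axis, out=out, **kwds)
    return bound(*args, **kwds)
ValueError: attempt to get argmax of an empty sequence
```

I have used my ten pictures, so from here I check by numbers only.

```bash
cat > chk.py <<'E'
from h import *
def chk(names=('wrist','top','side')):
  for n in names:
    d=r.get_image(n);f_=n=='wrist';V=d['color'].astype(int).max(2)
    for nm,Y in dict(round=(.6441,-.0102),square=(.6285,-.117)).items():
        u,v=proj(d,np.array([*Y,.136]),f_);u,v=int(u),int(v);h=40 if f_ else 9
        if not(0<u<640 and 0<v<400): print(n,nm,'out',u,v);continue
        m=np.zeros(V.shape,np.uint8);sl=np.s_[max(v-h,0):v+h,max(u-h,0):u+h];m[sl]=V[sl]<105
        k,l,st,c=cv2.connectedComponentsWithStats(m)
        if k<2: print(n,nm,'none',u,v);continue
        i=1+np.argmax(st[1:,4]);cc=st[i,:2]+(st[i,2:4]-1)/2;print(n,nm,(u,v),st[i],onz(d,*cc,.136,f_).round(4))
    if n!='side':
        u,v=map(int,proj(d,np.array([.5047,-.0443,.096]),f_));h=120 if f_ else 20
        m=np.zeros(V.shape,np.uint8);sl=np.s_[max(v-h,0):v+h,max(u-h,0):u+h];m[sl]=V[sl]<55
        k,l,st,c=cv2.connectedComponentsWithStats(m)
        if k>1:
            i=1+np.argmax(st[1:,4]);cs,_=cv2.findContours((l==i).astype(np.uint8),cv2.RETR_EXTERNAL,cv2.CHAIN_APPROX_NONE)
            b=cv2.minAreaRect(np.array([onz(d,*q[0],.096,f_)[:2] for q in cs[0]],np.float32)*1000);print(n,'bar',(u,v),st[i],np.round(b[0],1),np.round(b[1],1),b[2])
E
python3 -c "
from chk import *;chk()"
```

```text
wrist round (381, 324) [ 341  315   80   49 2726] [ 0.6637 -0.0121  0.136 ]
wrist square (273, 325) [ 233  314   80   51 2812] [ 0.6473 -0.1224  0.136 ]
wrist bar (327, 185) [ 207  248   33   57 1186] [ 592.  -169.3] [34.7 82.4] 55.03248977661133
top round (342, 146) [339 142   9  10  70] [ 0.6453 -0.0109  0.136 ]
top square (375, 150) [366 143  18  16 249] [ 0.6298 -0.1129  0.136 ]
top bar (353, 190) [336 170  28  40 362] [506.7 -30.9] [131.5  85.6] 2.5072152614593506
side round none 372 193
side square none 388 211
```

Run:
```python
from h import *
s=r.get_image('side');g=s['color'].max(2)
print(g[185:203:2,362:384:2]);print(g[203:221:2,378:400:2])
d=r.get_image('wrist');V=d['color'].max(2);print(V[100:260:20,327])
for th in(60,80):
    m=np.zeros(V.shape,np.uint8);m[90:245,285:370]=V[90:245,285:370]<th
    k,l,st,c=cv2.connectedComponentsWithStats(m);i=1+np.argmax(st[1:,4]);cs,_=cv2.findContours((l==i).astype(np.uint8),cv2.RETR_EXTERNAL,cv2.CHAIN_APPROX_NONE)
    b=cv2.minAreaRect(np.array([onz(d,*q[0],.096,True)[:2] for q in cs[0]],np.float32)*1000);print(st[i],b)
```

```text
[[178 179 179 179 178 178 178 179 179 178 180]
 [178 178 178 179 179 180 179 178 180 177 178]
 [179 178 178 180 178 179 182 202 233 199 178]
 [192 208 234 171 137 146 147 185 237 247 214]
 [238 246 247 168 121 123 122 119 136 240 248]
 [184 238 247 244 216 167 160 170 201 241 243]
 [131 180 239 246 243 237 228 216 205 185 170]
 [130 132 167 189 173 160 146 143 142 142 141]
 [131 130 133 139 141 142 144 143 144 141 142]]
[[142 141 143 142 168 179 178 178 179 179 179]
 [139 138 141 148 183 192 204 186 178 178 178]
 [173 230 233 240 252 240 246 241 189 177 179]
 [195 244 248 200 152 137 142 161 181 183 179]
 [138 210 242 157 123 126 124 123 124 201 189]
 [131 142 220 229 174 140 141 139 169 241 239]
 [130 129 146 227 247 244 243 242 248 247 249]
 [127 129 128 153 231 246 244 241 236 227 225]
 [124 127 128 128 156 192 182 171 158 150 143]]
[148 149  56  58  56  55  56 180]
[ 316  131   23  103 1365] ((503.0529479980469, -44.141517639160156), (13.805547714233398, 99.19528198242188), 76.56832885742188)
[ 305  131   53  103 1489] ((503.3277282714844, -35.948421478271484), (46.33340835571289, 98.32208251953125), 87.35209655761719)
```

Both seated discs show in the side view exactly at the predicted pixels. The bar measures 99 x 14 mm at (503,-44), about 5° clockwise of the rig's x. I align and grip it.

Request:
{"op": "carry_out", "data": {
  "plan": [
    [[0.085,0,0,0,0.086],[0.085,0.0026,0.001,0.035,0],[0.085,0,0,0.035,0],[0.085,0,0,0.035,0],[0.085,0,0,0.03,0],[0.085,0,0,0.02,0],[0.085,0,0,0.012,0],[0.085,0,0,0,0]]
  ]
}}

```text
clock: 23.2
tool_pos: [0.5014, -0.0437, 0.0728]
ee_rot: [[-0.973, 0.23, -0.005], [0.23, 0.973, -0.0], [0.004, -0.001, -1.0]]
contact_force: [0.3, -0.0, 0.2]
gripper_width: 0.997
grip_force: 0.0
```

Request:
{"op": "carry_out", "data": {
  "plan": [
    [[0.03,0,0,0,0],[0.015,0,0,0,0],[0.0,0,0,0,0],[0.0,0,0,0,0],[0.0,0,0,0,0],[0.0,0,0,0,0],[0.0,0,0,0,0],[0.0,0,0,0,0]]
  ],
  "grip_force": 100
}}

```text
clock: 23.87
tool_pos: [0.5033, -0.0446, 0.0762]
ee_rot: [[-0.973, 0.231, 0.001], [0.231, 0.973, -0.001], [-0.001, -0.0, -1.0]]
contact_force: [-2.9, -3.0, 9.6]
gripper_width: 0.148
grip_force: 97.8
```

Gripped at an opening of about 13 mm. I turn it clockwise.

Request:
{"op": "carry_out", "data": {
  "plan": [
    [[0.0,0,0,0,0.06],[0.0,0,0,0,0.1],[0.0,0,0,0,0.1],[0.0,0,0,0,0.1],[0.0,0,0,0,0.1],[0.0,0,0,0,0.1],[0.0,0,0,0,0.1],[0.0,0,0,0,0.1]]
  ]
}}

```text
clock: 24.53
tool_pos: [0.5039, -0.0439, 0.0763]
ee_rot: [[-0.543, 0.84, 0.002], [0.84, 0.543, 0.0], [-0.001, 0.002, -1.0]]
contact_force: [-0.4, -0.4, 6.3]
gripper_width: 0.145
grip_force: 97.6
```

Request:
{"op": "carry_out", "data": {
  "plan": [
    [[0.0,0,0,0,0.1],[0.0,0,0,0,0.1],[0.0,0,0,0,0.1],[0.0,0,0,0,0.1],[0.0,0,0,0,0.1],[0.0,0,0,0,0.1],[0.0,0,0,0,0.06],[0.0,0,0,0,0]]
  ]
}}

```text
clock: 25.2
tool_pos: [0.5047, -0.0437, 0.0763]
ee_rot: [[0.083, 0.997, 0.003], [0.997, -0.083, -0.0], [-0.0, 0.003, -1.0]]
contact_force: [0.7, -0.1, 5.8]
gripper_width: 0.145
grip_force: 97.8
```

Run:
```python
from plant import r
import numpy as np
o=r.get_obs();R=o['ee_rot'];print(o['clock'],np.degrees(np.arctan2(R[1,1],R[0,1])),o['ft_torque'],o['contact_force'],o['gripper_width'])
```

```text
25.2 -4.787116702164165 [-0.21995829 -0.33408056  0.48844347] [ 0.6793114  -0.06527432  5.75003025] 0.14510090457433794
```

Request:
{"op": "carry_out", "data": {
  "plan": [
    [[0.02,0,0,0,0],[0.03,0,0,0,0],[0.045,0,0,0,0],[0.05,0,0,0,0],[0.05,0,0,0,0],[0.05,0,0,-0.02,0],[0.05,0,0,-0.035,0],[0.05,0,0,-0.035,0]]
  ]
}}

```text
clock: 25.87
tool_pos: [0.5019, -0.044, 0.1656]
ee_rot: [[0.082, 0.997, -0.003], [0.997, -0.082, -0.001], [-0.001, -0.003, -1.0]]
contact_force: [0.5, 0.2, -0.1]
gripper_width: 0.585
grip_force: 0.0
```

Request:
{"op": "carry_out", "data": {
  "plan": [
    [[0.05,0,0,-0.035,0],[0.05,0,0,-0.035,0],[0.05,0,0,-0.02,0],[0.05,0,0,0,0],[0.05,0,0,0,0],[0.05,0,0,0,0],[0.05,0,0,0,0],[0.05,0,0,0,0]]
  ]
}}

```text
clock: 26.53
tool_pos: [0.5024, -0.0437, 0.2542]
ee_rot: [[0.081, 0.997, -0.002], [0.997, -0.081, -0.0], [-0.001, -0.002, -1.0]]
contact_force: [0.2, -0.2, 1.0]
gripper_width: 0.587
grip_force: 0.0
```

Run:
```python
from h import *
o=r.get_obs();print(o['clock'],o['tool_pos'])
d=r.get_image('wrist');V=d['color'].max(2);u,v=map(int,proj(d,np.array([.5047,-.0443,.096]),True));print(u,v)
m=np.zeros(V.shape,np.uint8);m[v-100:245,u-35:u+35]=V[v-100:245,u-35:u+35]<60
k,l,st,c=cv2.connectedComponentsWithStats(m);i=1+np.argmax(st[1:,4]);cs,_=cv2.findContours((l==i).astype(np.uint8),cv2.RETR_EXTERNAL,cv2.CHAIN_APPROX_NONE)
print(st[i],cv2.minAreaRect(np.array([onz(d,*q[0],.096,True)[:2] for q in cs[0]],np.float32)*1000))
s=r.get_image('side');g=s['color'].max(2);print(g[185:203:2,362:384:2]);print(g[203:221:2,378:400:2])
```

```text
26.5333 [ 0.50240462 -0.04366032  0.25417572]
328 184
[ 322  133   15   99 1275] ((504.8047790527344, -43.20902633666992), (99.06696319580078, 13.263111114501953), 85.20758056640625)
[[178 178 179 179 178 179 180 178 178 178 178]
 [179 179 178 180 179 179 179 178 179 178 180]
 [177 177 177 179 176 178 182 204 233 199 178]
 [192 209 233 169 138 146 146 183 237 247 213]
 [237 247 247 168 121 123 123 119 136 240 248]
 [183 239 247 243 217 166 160 169 202 241 242]
 [132 180 239 245 243 237 228 216 204 185 170]
 [129 132 167 188 173 160 147 142 142 140 143]
 [129 131 133 139 141 142 143 143 143 142 142]]
[[142 142 141 141 168 179 178 179 178 178 180]
 [139 139 140 150 182 191 204 186 178 179 177]
 [173 230 233 241 252 241 246 240 189 178 179]
 [195 244 248 200 153 134 139 160 180 184 179]
 [139 210 242 157 122 125 125 124 123 200 186]
 [132 141 221 230 173 139 141 137 172 241 239]
 [130 129 145 227 247 244 242 242 247 247 249]
 [127 129 130 153 231 246 244 240 236 226 225]
 [124 126 128 128 157 193 183 171 158 149 144]]
```

After letting go, the bar stands at 86.4° = 1.51 rad, its end stop, and the units have not moved in the side view. Handing in.

```bash
python3 -c "
from plant import r
print(r.sign_off())"
```

```text
the job is handed in; nothing more can be done
None
```

I handed the job in at about 26.5 s of the 70 s, with both units seated in their own nests, the knob released at its end stop (about 1.51 rad measured) and the arm clear; the sign-off returned no verdict.

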